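Pack the tape roll and its clip-on holder

ROBOT

A 6-joint arm with a two-finger parallel gripper is mounted at the origin on the work surface. World frame = base frame: x ahead of the robot, y to its left, z up, the work surface at z = 0. Lengths are in m, angles in rad, forces in N, time in s.
With the tool pointing down it reaches from about 0.425 to 0.95 m from the base axis. Payload 14.7 kg.
Tool frame: the origin (TCP) lies on the mounting face of the last link; the fingertips stand 173 mm ahead of it and the grasp point (between the pads) lies 155 mm ahead of it; z points along the fingers, y is the line along which they close (so a half turn about z gives the same grasp; the last joint's range is limited). The gripper opens to 85 mm and grips with 20 to 120 N. Pads are 22 mm wide; open, the fingers measure 114 mm over their backs; the gripper's body (76 mm by 85 mm) begins 54 mm behind the grasp point. The pads swing forward as they close: fully open they stand 13 mm farther back than shut.
Start: joints at [1.199, 0.48, 1.596, -0, 1.065, -0.047], TCP at [0.207, 0.616, 0.405] pointing down, gripper open.
Joint ranges: [-2.75, 2.75], [-0.82, 2.05], [0.23, 2.67], [-1.56, 4.7], [0.09, 2.69], [-2.92, 2.92]. Speed limits (rad/s): [1.89, 1.89, 2.39, 3.01, 3.01, 3.01].

INTERFACE

Orientations are given as a rotation vector (axis times angle).
In Python, from workcell import env gives the robot as it stands.
- The arm moves only by the tool arm_command, never from a script. Its argument "deltas" is text: rows parted by semicolons, each of 7 numbers parted by spaces: the shift along the tool's x, y, z scaled (see below), then the turn, a rotation vector about the tool's x, y, z scaled (see below), then the opening, from -1 (shut) to 1 (fully open). In form: tx ty tz rx ry rz grip; .... A call has 1 to 20 rows; each row is the pose to reach, as a shift and turn from the pose commanded when the call began, along the tool's axes at that moment; what a row does not reach only later rows make up. The controller multiplies each number of a shift by 0.5 m and each number of a turn by 90 degrees. A row lasts 1/10 s, in which the tool goes at most 50 mm and 8.59 degrees, less where a joint would pass 70% of its speed; a pose out of reach is approached as far as the arm can. A call with a number of a shift or a turn outside -1 to 1 is refused whole. A call with a gripper value outside its range is refused whole. The fingers move at their own pace and stop on an object; "grip_force" is the grip in N (left out, the last holds). Time passes only in rows, so rows that repeat a pose let the fingers close. It gives the time, the measured TCP pose, the force, the opening and the grip force at its end, in the units of the state.
- env.get_obs(): the state, without advancing time (a new reading comes with each control period).
- env.get_image(name): name is "scene" or "top"; returns a dict with "image" (480x640x3 uint8, red, green, blue), "camera_matrix" (3x3 intrinsics, pixels), "world_from_camera" (4x4, takes a point from camera to world coordinates). Camera axes: x right, y up, looking along -z (the intrinsics and any distortion apply to the point x, -y, -z); pixel columns grow to the right and rows downward; lengths in m; the calibration is good to about 2 mm. A picture is of the moment at which its call begins. There is no depth.
- env.job_done(): hands the job in; it is judged then, once.
The state is a dict: "time_s": time; "joint_pos": joint angles; "qd": joint speeds; "joint_torque": joint torques, N m; "ee_pos": TCP position; "tool_rot": TCP orientation; "wrist_force": force on the tool from outside, world axes, zero at the start; "moment": the same for the moment, N m; "opening": finger opening in m; "finger_force": force on a finger pad.
Only numpy, scipy, OpenCV 4.12 (cv2) and the standard library are available. Lean on these libraries where they do the work, as an engineer would, in place of code of your own. Each camera call takes 0.05 s, during which the arm holds its last target. There are 200 camera calls.

TASK

Pack the tape roll and the holder it sits on into the plywood tray for the next bench: first slide the roll up off its spindle and lay it flat in the tray, then pull its empty holder up off the rail, against the sprung catch, and stand it upright on its feet in the tray beside the roll and the shell. Set both down on the tray's floor without dropping them. Leave the shell and the other two holders on the rail as they are, and do not disturb the vial, file or scraper.

Things in the scene. Friction and masses are not known exactly. Their poses are not given: they have to be found in the camera images.
- roll: Roll of paper tape, a ring 56 across, 24 high, bore 25, lying flat on the top plate of its holder with the spindle through it. Origin: centre of its underside, z along its axis.
- roll_center (a point): Centre of the tape roll, on its axis, 12 above its underside.
- tape_holder: Black clip-on holder carrying the roll: inverted-U saddle 50 long (its y, along the rail), 42 wide, 42 high, cheeks astride the rail with lips snapped under sprung beads; on its plate (42 above the origin) a wooden spindle 20 across up to 90. Origin: centre of underside (feet). 140 g. Pulled straight up, its catch lets go at some 10-15 N within 10 mm; feet clear the rail after 40.
- bare_holder: A second holder of exactly the same shape, with a bare spindle, clipped on the same rail. Stays there. Origin: centre of its underside.
- cup_holder: A third black saddle of the same make on the same rail, which carries a small white cup 44 across, its rim 82 above the origin, with two stubs of tools that reach 99. Stays there. Origin: centre of its underside.
- rail: Fixed aluminium rail on a dark plank 64 x 250 x 12, running along its y; bar 20 wide, top 52 above the bench; spacer blocks 46 wide, 48 high part three bays at y = -75.5, 0, +75.5, one holder in each, feet 18 above the bench. In each bay a sprung steel bead stands 4 out of either side of the bar, 29 above the bench. Origin: on the bench under its middle.
- tray: Fixed open plywood tray, 250 (its x) x 180 (its y), 30 high, walls 6, floor 6 thick. Origin: centre of its underside.
- tray_in (a point): Centre of the tray's inner floor, 6 above the bench, axes as the tray's.
- shell: Horse-mussel shell, brown with a pale beak, 104 long (its x), 54 wide, 39 high, lying in the tray roughly across its short side. Origin: centre of its underside.
- vise: Small grey cast-iron vise fixed to the bench between rail and tray, base 90 x 70, 110 high; its screw and knurled handle reach 90 towards its own -x at 78 high. Origin: centre of its underside.
- vial: Cork-topped glass tube standing on the bench, 28 across, 87 high. Origin: centre of its underside.
- file: Steel hand file with wooden handle lying on the bench, 160 long (its x; handle to -x), 20 thick. Origin: on its underside, at the middle.
- scraper: Green plastic scraper lying on the bench, 117 long (its x; handle to -x), 60 wide, 12 thick. Origin: on its underside, near the middle.
Mind the look-alikes: they are no part of the job. Leave any red or turquoise look-alike of the bare_holder alone. Of the things that look like the roll, the larger one is meant.

How it is judged:
By the outcome, as a careful person would: the job done as asked, in the order asked, and still so for the second after the job is handed in, with the robot touching nothing.
It also fails if it takes over 64 s, if anything falls off the work surface, if the arm or the gripper's body presses on something with over 40 N, if the wrist force passes 120 N, or if a joint passes its speed limit or range.

## Working session

There is one attempt and no reset: what is moved stays moved. The work goes in short steps, Python scripts to look and compute and a tool call to move; the robot and the scene stay as the last step left them, time stands still between calls to the robot, and variables do not carry over. Pictures are saved under pics/ and viewed, at most 10 in all, crops included, and the job is handed in when it is done.

Besides the shell and the picture viewer there is one more tool, called after "Call:" by a JSON object that holds its "api" and its "payload". arm_command: Moves the arm, as the interface text tells. Shifts and turns lie within -1 to 1; 1 stands for 0.5 m of shift or 90 degrees of turn. Its arguments: {"type":"object","properties":{"deltas":{"type":"string"},"grip_force":{"type":"number"}},"required":["deltas"]}

```bash
ls; mkdir -p pics; cat > h.py <<'E'
import numpy as np, cv2
from workcell import env
def snap(n,f):
    d=env.get_image(n); cv2.imwrite(f'pics/{f}.png',d['image'][:,:,::-1]); np.savez(f'pics/{f}.npz',K=d['camera_matrix'],T=d['world_from_camera']); return d
def cam(f):
    z=np.load(f'pics/{f}.npz'); return z['K'],z['T']
def at(f,u,v,z):
    K,T=cam(f); p=np.linalg.solve(K,[u,v,1.]); d=T[:3,:3]@[p[0],-p[1],-p[2]]; o=T[:3,3]; return o+d*(z-o[2])/d[2]
def proj(f,P):
    K,T=cam(f); c=T[:3,:3].T@(np.asarray(P)-T[:3,3]); q=K@[c[0],-c[1],-c[2]]; return q[:2]/q[2]
E
python3 - <<'E'
from h import *
for n in('scene','top'):
    d=snap(n,n+'0'); print({k:v for k,v in d.items() if k!='image'})
print(env.get_obs())
E
```

```text
pics
{'camera_matrix': array([[529.75156409,   0.        , 323.34926298],
       [  0.        , 529.75156409, 237.74071128],
       [  0.        ,   0.        ,   1.        ]]), 'world_from_camera': array([[-0.65259364, -0.42210149,  0.62924707,  1.21288915],
       [ 0.75758915, -0.37820121,  0.53199862,  0.55163246],
       [ 0.01342459,  0.82388966,  0.56659121,  0.64819021],
       [ 0.        ,  0.        ,  0.        ,  1.        ]])}
{'camera_matrix': array([[553.49388104,   0.        , 319.04216599],
       [  0.        , 553.49388104, 244.99707276],
       [  0.        ,   0.        ,   1.        ]]), 'world_from_camera': array([[ 0.01435744,  0.9952549 , -0.09623695,  0.48284584],
       [-0.99979051,  0.01569344,  0.01313982,  0.01320189],
       [ 0.01458776,  0.09602813,  0.99527172,  1.12087673],
       [ 0.        ,  0.        ,  0.        ,  1.        ]])}
{'time_s': 0.1, 'joint_pos': array([ 1.19938187e+00,  4.80794594e-01,  1.59681127e+00, -1.14771958e-05,
        1.06512007e+00, -4.66240506e-02]), 'qd': array([-0.00049239, -0.00207415,  0.00024389, -0.0003895 , -0.00015368,
       -0.00025659]), 'joint_torque': array([ 3.30120984e-04, -9.52267241e+01, -4.31036031e+01, -2.04363896e-04,
        5.65593102e-03, -3.56458202e-05]), 'ee_pos': array([0.20735181, 0.61584651, 0.40411979]), 'tool_rot': array([-5.07894968e-01, -3.10003682e+00,  1.74454237e-03]), 'wrist_force': array([ 0.48014519,  0.0970062 , -0.05220402]), 'moment': array([ 0.02217357,  0.03494974, -0.02839785]), 'finger_force': 0.0, 'opening': 0.08538628137851637}
```

View pics/scene0.png

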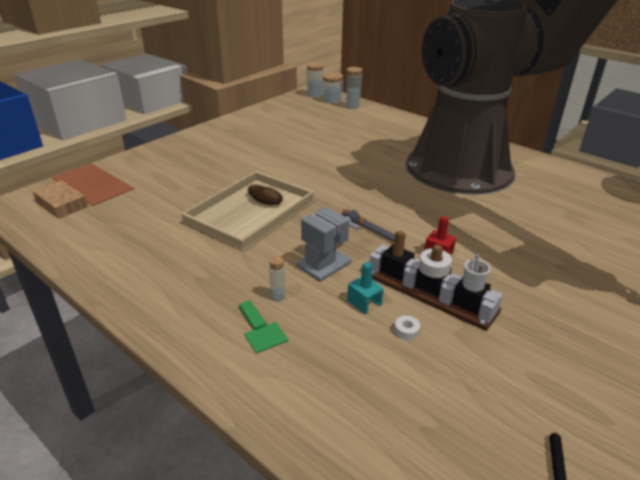

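View pics/top0.png

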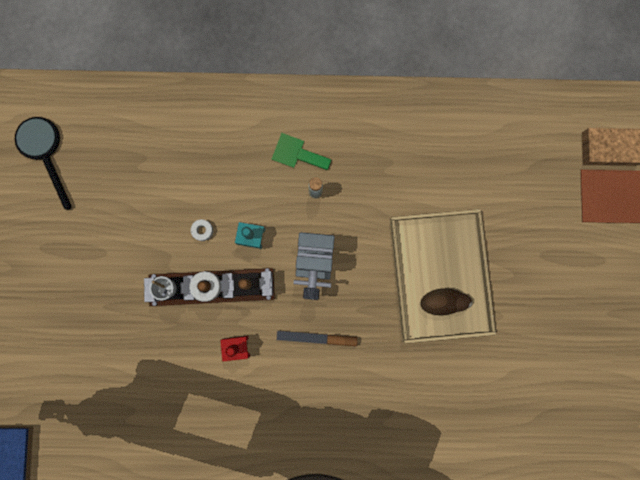

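The scene view shows the rail with the roll in the middle bay at about (435,262), the bare spindle on one side, the cup on the other, and the vise between rail and tray. The top view shows the roll at (204,286), the tray spanning about (392..495, 210..342) and the shell at (445,301). Next I'll enlarge both.

```bash
python3 - <<'E'
from h import *
a=cv2.imread('pics/top0.png'); 
A=cv2.resize(a[255:320,135:285],(750,325),interpolation=cv2.INTER_CUBIC)
B=cv2.resize(a[205:350,385:500],None,fx=2,fy=2,interpolation=cv2.INTER_CUBIC)
s=cv2.imread('pics/scene0.png')
C=cv2.resize(s[225:325,365:505],(420,300),interpolation=cv2.INTER_CUBIC)
im=np.zeros((600,780,3),np.uint8); im[:325-30,:750]=A[:295]; im[300:590,:230]=B; im[300:600,300:720]=C
cv2.imwrite('pics/crop1.png',im)
E
```

```text
(no output)
```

View pics/crop1.png

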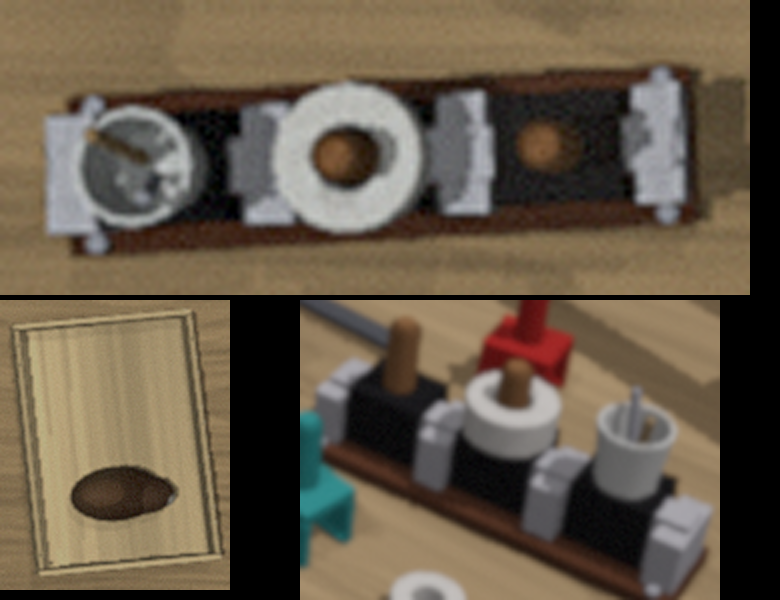

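```bash
python3 - <<'E'
from h import *
np.set_printoptions(precision=4,suppress=True)
A=lambda x,y,z:at('top0',135+(x+.5)/5-.5,255+(y+.5)/5-.5,z)
B=lambda x,y,z:at('top0',385+(x+.5)/2-.5,205+(y-300+.5)/2-.5,z)
C=lambda x,y,z:at('scene0',365+(x-300+.5)/3-.5,225+(y-300+.5)/3-.5,z)
print('roll top',A(348,158,.084),'scene',C(512,403,.084))
print('roll diam',A(272,158,.084)-A(423,158,.084))
print('spindle', A(343,155,.108),C(516,368,.106))
print('bare spindle', A(542,145,.108),C(405,327,.106), 'cup',A(137,162,.1))
print('cup sc',C(637,430,.1))
p=[A(*q,.012) for q in((70,98),(697,67),(697,218),(73,255))]; print('plank',p,np.mean(p,0))
t=[B(*q,.03) for q in((12,325),(192,311),(221,556),(41,573))]; print('tray',t,np.mean(t,0)); 
print([np.linalg.norm(t[i]-t[i-1]) for i in range(4)])
print('shell',[B(x,y,.015) for x,y in((70,493),(177,493),(122,464),(122,520))])
s0=cv2.imread('pics/top0.png')
print('vise',at('top0',298,233,.11),at('top0',334,300,.08),'vial',at('top0',316,184,.087))
E
```

```text
roll top [0.5026 0.2124 0.084 ] scene [0.5036 0.2145 0.084 ]
roll diam [-0.0008  0.0561  0.    ]
spindle [0.5032 0.2096 0.108 ] [0.4996 0.2114 0.106 ]
bare spindle [0.5079 0.1374 0.108 ] [0.5074 0.1382 0.106 ] cup [0.4997 0.2863 0.1   ]
cup sc [0.4987 0.2903 0.1   ]
plank [array([0.5262, 0.3375, 0.012 ]), array([0.5424, 0.0881, 0.012 ]), array([0.4822, 0.0868, 0.012 ]), array([0.464 , 0.3336, 0.012 ])] [0.5037 0.2115 0.012 ]
tray [array([ 0.6462, -0.1434,  0.03  ]), array([ 0.6633, -0.3238,  0.03  ]), array([ 0.421 , -0.3489,  0.03  ]), array([ 0.4022, -0.1722,  0.03  ])] [ 0.5332 -0.2471  0.03  ]
[np.float64(0.24560257012504855), np.float64(0.18120802772598654), np.float64(0.24353175696910956), np.float64(0.17775584584893017)]
shell [array([ 0.4803, -0.2037,  0.015 ]), array([ 0.4818, -0.3108,  0.015 ]), array([ 0.5099, -0.256 ,  0.015 ]), array([ 0.4543, -0.2555,  0.015 ])]
vise [0.6021 0.0388 0.11  ] [ 0.4805 -0.03    0.08  ] vial [0.6989 0.007  0.087 ]
```

```bash
cat >> h.py <<'E'
from scipy.spatial.transform import Rotation as R
np.set_printoptions(precision=4,suppress=True)
def plan(yaw,*pts):
    "tool-frame scaled deltas to world TCP points, tool down, closing line at yaw (rad)"
    o=env.get_obs(); R0=R.from_rotvec(o['tool_rot'])
    y=np.array([np.cos(yaw),np.sin(yaw),0]); z=np.array([0,0,-1.]); T=R.from_matrix(np.c_[np.cross(y,z),y,z])
    r=(R0.inv()*T).as_rotvec()/(np.pi/2)
    print(o['time_s'],o['ee_pos'],o['wrist_force'],o['opening'],o['finger_force'])
    for p in pts: print(p,(R0.inv().apply(np.array(p)-o['ee_pos'])/.5).round(4),r.round(4))
E
python3 - <<'E'
from h import *
print('red',at('top0',234,350,.09),'turq',at('top0',248,233,.09))
plan(.066,(.503,.2128,.32),(.503,.2128,.235))
E
```

```text
red [0.3867 0.1527 0.09  ] turq [0.603  0.1329 0.09  ]
0.1 [0.2074 0.6158 0.4041] [ 0.4801  0.097  -0.0522] 0.08538628137851637 0.0
(0.503, 0.2128, 0.32) [-0.8176 -0.5751  0.1689] [-0.0007  0.0004  0.7512]
(0.503, 0.2128, 0.235) [-0.8176 -0.5749  0.3389] [-0.0007  0.0004  0.7512]
```

Call:
{"api": "arm_command", "payload": {"deltas": "-0.8176 -0.5751 0.1689 -0.0007 0.0004 0.7512 1;-0.8176 -0.5751 0.1689 -0.0007 0.0004 0.7512 1;-0.8176 -0.5751 0.1689 -0.0007 0.0004 0.7512 1;-0.8176 -0.5751 0.1689 -0.0007 0.0004 0.7512 1;-0.8176 -0.5751 0.1689 -0.0007 0.0004 0.7512 1;-0.8176 -0.5751 0.1689 -0.0007 0.0004 0.7512 1;-0.8176 -0.5751 0.1689 -0.0007 0.0004 0.7512 1;-0.8176 -0.5751 0.1689 -0.0007 0.0004 0.7512 1;-0.8176 -0.5751 0.1689 -0.0007 0.0004 0.7512 1;-0.8176 -0.5751 0.1689 -0.0007 0.0004 0.7512 1;-0.8176 -0.5751 0.1689 -0.0007 0.0004 0.7512 1;-0.8176 -0.5751 0.1689 -0.0007 0.0004 0.7512 1;-0.8176 -0.5751 0.1689 -0.0007 0.0004 0.7512 1;-0.8176 -0.5751 0.1689 -0.0007 0.0004 0.7512 1;-0.8176 -0.5751 0.1689 -0.0007 0.0004 0.7512 1;-0.8176 -0.5751 0.1689 -0.0007 0.0004 0.7512 1"}}

```text
time_s: 1.7
ee_pos: [0.5026, 0.2139, 0.3204]
tool_rot: [-2.145, -2.295, -0.002]
wrist_force: [1.3, -0.4, 0.5]
opening: 0.0853
finger_force: 0.0
```

```bash
python3 - <<'E'
from h import *
snap('scene','s1')
a=cv2.imread('pics/s1.png'); cv2.imwrite('pics/s1c.png',cv2.resize(a[120:330,320:540],None,fx=2.7,fy=2.7,interpolation=cv2.INTER_CUBIC))
plan(.066,(.503,.2128,.32),(.503,.2128,.265),(.503,.2128,.235))
p=env.get_obs()['ee_pos']
for h in(.16,.173): print(h,proj('s1',p-[0,0,h]), (proj('s1',p-[0,0,h])-[320,120])*2.7)
E
```

```text
1.75 [0.5027 0.2137 0.3204] [-0.7082  0.0535 -0.2755] 0.0854782590036328 0.0
(0.503, 0.2128, 0.32) [-0.0019  0.0004  0.0009] [ 0.0005 -0.0007  0.0008]
(0.503, 0.2128, 0.265) [-0.002   0.0003  0.1109] [ 0.0005 -0.0007  0.0008]
(0.503, 0.2128, 0.235) [-0.0021  0.0003  0.1709] [ 0.0005 -0.0007  0.0008]
0.16 [441.2213 222.668 ] [327.2974 277.2037]
0.173 [440.166  229.0227] [324.4482 294.3612]
```

View pics/s1c.png

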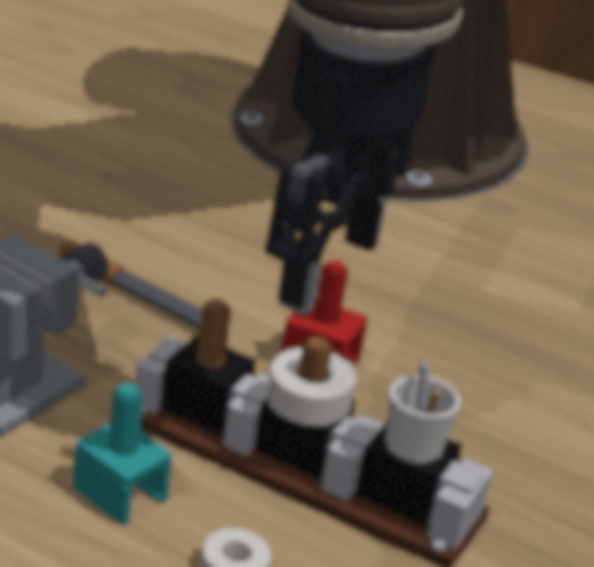

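The view shows the gripper above the roll, open fingertips at (298,305) and (362,245). Their midpoint matches 160 mm ahead of the TCP, so 173 is the shut length. I'll go down.

Call:
{"api": "arm_command", "payload": {"deltas": "-0.002 0.0003 0.06 0.0005 -0.0007 0.0008 1;-0.002 0.0003 0.1 0.0005 -0.0007 0.0008 1;-0.002 0.0003 0.14 0.0005 -0.0007 0.0008 1;-0.002 0.0003 0.17 0.0005 -0.0007 0.0008 1;-0.002 0.0003 0.182 0.0005 -0.0007 0.0008 1;-0.002 0.0003 0.182 0.0005 -0.0007 0.0008 1;-0.002 0.0003 0.182 0.0005 -0.0007 0.0008 1;-0.002 0.0003 0.182 0.0005 -0.0007 0.0008 0;-0.002 0.0003 0.182 0.0005 -0.0007 0.0008 0;-0.002 0.0003 0.182 0.0005 -0.0007 0.0008 0;-0.002 0.0003 0.182 0.0005 -0.0007 0.0008 0;-0.002 0.0003 0.182 0.0005 -0.0007 0.0008 0;-0.002 0.0003 0.182 0.0005 -0.0007 0.0008 0;-0.002 0.0003 0.182 0.0005 -0.0007 0.0008 0", "grip_force": 30}}

```text
time_s: 3.15
ee_pos: [0.5035, 0.2123, 0.2302]
tool_rot: [2.148, 2.292, 0.001]
wrist_force: [-1.8, -0.4, 10.5]
opening: 0.0551
finger_force: 29.7
```

```bash
python3 - <<'E'
from h import *
plan(.066,(.503,.2128,.33))
E
```

```text
3.15 [0.5035 0.2123 0.2302] [-1.7982 -0.3623 10.5273] 0.05510980206258456 29.742308724671602
(0.503, 0.2128, 0.33) [ 0.0012 -0.0008 -0.1997] [ 0.0006 -0.0002 -0.0009]
```

Call:
{"api": "arm_command", "payload": {"deltas": "0 0 -0.01 0 0 0 0;0 0 -0.025 0 0 0 0;0 0 -0.045 0 0 0 0;0 0 -0.065 0 0 0 0;0 0 -0.085 0 0 0 0;0 0 -0.105 0 0 0 0;0 0 -0.125 0 0 0 0;0 0 -0.145 0 0 0 0;0 0 -0.165 0 0 0 0;0 0 -0.185 0 0 0 0;0 0 -0.2 0 0 0 0;0 0 -0.2 0 0 0 0"}}

```text
time_s: 4.35
ee_pos: [0.5037, 0.2123, 0.3303]
tool_rot: [2.148, 2.292, 0.002]
wrist_force: [0.3, 0.8, -1.3]
opening: 0.0544
finger_force: 31.8
```

```bash
python3 - <<'E'
from h import *
snap('scene','s2')
a=cv2.imread('pics/s2.png'); cv2.imwrite('pics/s2c.png',cv2.resize(a[120:330,320:540],None,fx=2.7,fy=2.7,interpolation=cv2.INTER_CUBIC))
plan(.106,(.588,-.196,.335),(.588,-.196,.2),(.588,-.196,.177))
o=env.get_obs()['ee_pos']
for h in (.155,.16,.165,.17,.173):print(h,(proj('s2',o-[0,0,h])-[320,120])*2.7)
E
```

```text
4.4 [0.5034 0.2122 0.3297] [ 0.619  -0.3334 -0.6326] 0.05463268418032637 31.754890624433756
(0.588, -0.196, 0.335) [-0.8256  0.1159 -0.0107] [ 0.0004 -0.0001 -0.0262]
(0.588, -0.196, 0.2) [-0.8257  0.1157  0.2593] [ 0.0004 -0.0001 -0.0262]
(0.588, -0.196, 0.177) [-0.8257  0.1157  0.3053] [ 0.0004 -0.0001 -0.0262]
0.155 [327.7328 257.6366]
0.16 [326.6206 264.3873]
0.165 [325.5155 271.0956]
0.17 [324.4172 277.7619]
0.173 [323.7616 281.7416]
```

View pics/s2c.png

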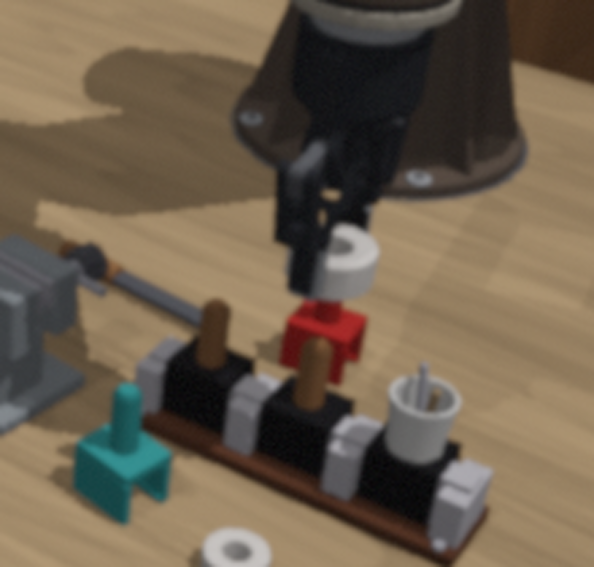

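The roll is off the spindle and held at about (340,262). The tape holder is still seated on the rail, its bare spindle at (315,370). Now I'll carry the roll over the vise to the tray.

Call:
{"api": "arm_command", "payload": {"deltas": "-0.025 0.0035 -0.01 0 0 0 0;-0.075 0.01 -0.01 0 0 0 0;-0.135 0.019 -0.01 0 0 -0.003 0;-0.195 0.027 -0.01 0 0 -0.005 0;-0.255 0.035 -0.01 0 0 -0.008 0;-0.315 0.043 -0.01 0 0 -0.01 0;-0.375 0.052 -0.01 0 0 -0.012 0;-0.435 0.06 -0.01 0 0 -0.014 0;-0.495 0.068 -0.01 0 0 -0.016 0;-0.555 0.076 -0.01 0 0 -0.018 0;-0.615 0.085 -0.01 0 0 -0.02 0;-0.675 0.093 -0.01 0 0 -0.022 0;-0.73 0.1 -0.01 0 0 -0.024 0;-0.78 0.108 -0.01 0 0 -0.026 0;-0.815 0.113 -0.01 0 0 -0.026 0;-0.835 0.1152 -0.01 0 0 -0.026 0;-0.835 0.1152 -0.01 0 0 -0.026 0;-0.835 0.1152 -0.01 0 0 -0.026 0;-0.835 0.1152 -0.01 0 0 -0.026 0"}}

```text
time_s: 6.3
ee_pos: [0.5877, -0.1998, 0.3342]
tool_rot: [-2.1, -2.336, 0.0]
wrist_force: [0.2, 0.7, -0.8]
opening: 0.0543
finger_force: 31.8
```

```bash
python3 - <<'E'
from h import *
a=snap('top','t3'); a=cv2.imread('pics/t3.png'); s=snap('scene','s3'); s=cv2.imread('pics/s3.png')
im=np.hstack([cv2.resize(a[190:360,370:520],None,fx=2.6,fy=2.6,interpolation=cv2.INTER_CUBIC),cv2.resize(s[80:250,170:325],None,fx=2.6,fy=2.6,interpolation=cv2.INTER_CUBIC)])
cv2.imwrite('pics/c3.png',im); print(im.shape)
plan(.106,(.588,-.201,.335),(.588,-.201,.176))
E
```

```text
(442, 793, 3)
6.4 [ 0.5878 -0.1998  0.3343] [ 0.1483 -0.6152 -0.6796] 0.05388185915328119 31.80436536669731
(0.588, -0.201, 0.335) [-0.0023  0.0001 -0.0013] [-0.0002 -0.0001  0.0003]
(0.588, -0.201, 0.176) [-0.0024  0.0002  0.3167] [-0.0002 -0.0001  0.0003]
```

View pics/c3.png

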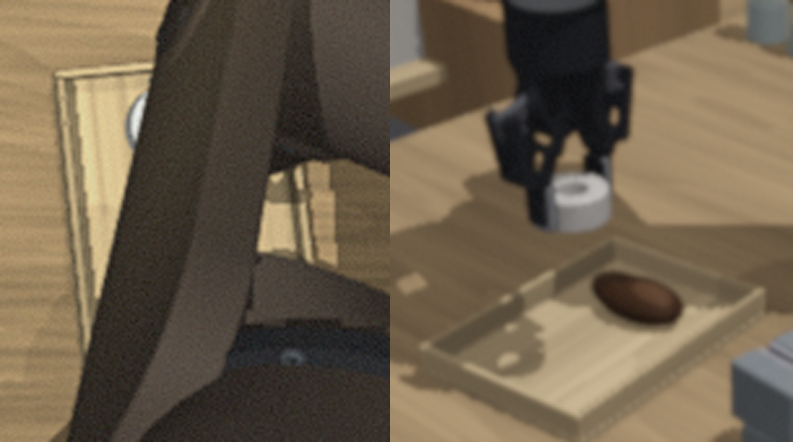

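The roll is held level above the tray, at (580,203) in the crop, and the shell at (640,298) is clear of it. Lowering to just above the floor.

Call:
{"api": "arm_command", "payload": {"deltas": "-0.0024 0 0.03 0 0 0 0;-0.0024 0 0.08 0 0 0 0;-0.0024 0 0.13 0 0 0 0;-0.0024 0 0.18 0 0 0 0;-0.0024 0 0.22 0 0 0 0;-0.0024 0 0.25 0 0 0 0;-0.0024 0 0.275 0 0 0 0;-0.0024 0 0.29 0 0 0 0;-0.0024 0 0.3 0 0 0 0;-0.0024 0 0.306 0 0 0 0;-0.0024 0 0.31 0 0 0 0;-0.0024 0 0.31 0 0 0 0;-0.0024 0 0.31 0 0 0 0"}}

```text
time_s: 7.7
ee_pos: [0.5881, -0.202, 0.1796]
tool_rot: [2.101, 2.335, -0.0]
wrist_force: [0.1, -0.1, -1.1]
opening: 0.0545
finger_force: 31.8
```

Call:
{"api": "arm_command", "payload": {"deltas": "0 0 0.002 0 0 0 0;0 0 0.004 0 0 0 0;0 0 0.006 0 0 0 0;0 0 0.006 0 0 0 0"}}

```text
time_s: 8.1
ee_pos: [0.588, -0.202, 0.1763]
tool_rot: [-2.101, -2.336, 0.0]
wrist_force: [0.1, 0.2, 0.7]
opening: 0.0545
finger_force: 31.9
```

Call:
{"api": "arm_command", "payload": {"deltas": "0 0 0.001 0 0 0 0;0 0 0.002 0 0 0 0;0 0 0.002 0 0 0 0"}}

```text
time_s: 8.4
ee_pos: [0.5879, -0.202, 0.1761]
tool_rot: [2.101, 2.335, -0.0]
wrist_force: [-5.2, 1.0, 18.4]
opening: 0.0546
finger_force: 33.3
```

Call:
{"api": "arm_command", "payload": {"deltas": "0 0 0 0 0 0 0.4;0 0 0 0 0 0 0.5;0 0 0 0 0 0 0.65;0 0 0 0 0 0 0.65;0 0 0 0 0 0 0.65;0 0 0 0 0 0 0.65;0 0 -0.02 0 0 0 0.65;0 0 -0.05 0 0 0 0.65;0 0 -0.1 0 0 0 0.65;0 0 -0.17 0 0 0 0.65;0 0 -0.25 0 0 0 0.65;0 0 -0.32 0 0 0 0.65;0 0 -0.32 0 0 0 0.65;0 0 -0.32 0 0 0 0.65"}}

```text
time_s: 9.8
ee_pos: [0.5881, -0.202, 0.3373]
tool_rot: [2.099, 2.334, 0.001]
wrist_force: [-0.1, 0.2, -0.3]
opening: 0.0703
finger_force: 0.0
```

```bash
python3 - <<'E'
from h import *
s=snap('scene','s4'); s=cv2.imread('pics/s4.png')
cv2.imwrite('pics/c4.png',cv2.resize(s[140:250,170:400],None,fx=3.4,fy=3.4,interpolation=cv2.INTER_CUBIC))
plan(.066,(.5035,.2128,.335),(.5035,.2128,.24))
E
```

```text
9.85 [ 0.5877 -0.2018  0.336 ] [-0.9157  0.1761  0.4033] 0.0705668878168656 0.0
(0.5035, 0.2128, 0.335) [ 0.8424 -0.0801  0.0016] [0.0003 0.0003 0.0252]
(0.5035, 0.2128, 0.24) [ 0.8425 -0.0802  0.1916] [0.0003 0.0003 0.0252]
```

View pics/c4.png

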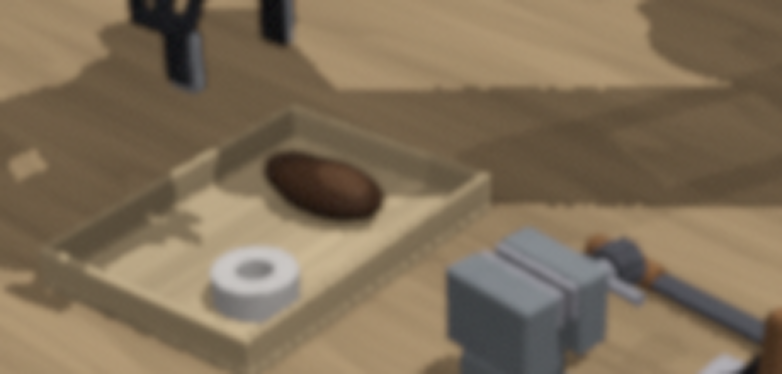

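The roll lies flat in the tray at about (255,283), and the shell is unmoved. Next I'll refine the spindle position from the pictures while the arm returns to the rail.

Call:
{"api": "arm_command", "payload": {"deltas": "0.08 -0.008 0 0 0 0.003 0.65;0.18 -0.017 0 0 0 0.006 0.65;0.28 -0.027 0 0 0 0.01 0.65;0.38 -0.036 0 0 0 0.013 0.65;0.48 -0.046 0 0 0 0.017 0.65;0.58 -0.055 0 0 0 0.02 0.65;0.68 -0.065 0 0 0 0.022 0.65;0.77 -0.074 0 0 0 0.025 0.65;0.82 -0.078 0 0 0 0.025 0.65;0.8424 -0.08 0 0 0 0.025 0.65;0.8424 -0.08 0 0 0 0.025 0.3;0.8424 -0.08 0 0 0 0.025 0.3;0.8424 -0.08 0 0 0 0.025 0.3"}}

```text
time_s: 11.15
ee_pos: [0.504, 0.2115, 0.335]
tool_rot: [-2.148, -2.292, 0.001]
wrist_force: [-0.1, -0.8, -0.1]
opening: 0.0554
finger_force: 0.0
```

```bash
python3 - <<'E'
from h import *
s=snap('scene','s5'); s=cv2.imread('pics/s5.png')
# s4 picture gives unobstructed spindle
f='s4'; s=cv2.imread('pics/s4.png'); u0,v0,k=380,222,5
c=cv2.resize(s[v0:v0+110,u0:u0+125],None,fx=k,fy=k,interpolation=cv2.INTER_CUBIC)
for x,y in((.5035,.2128),(.5077,.1378)):
    for dx in(0,):
        a=[tuple(((proj(f,(x+dx,y,z))-[u0,v0]+.5)*k-.5).round().astype(int).tolist()) for z in(.06,.108)]; print(a)
        cv2.line(c,*a,(0,255,0),1)
cv2.imwrite('pics/c5.png',c); print(c.shape)
print('roll', at('s4',170+255.5/3.4-.5,140+269.5/3.4-.5,.03))
plan(.066,(.5035,.2128,.335),(.5035,.2128,.24))
E
```

```text
[(266, 238), (284, 130)]
[(87, 162), (100, 56)]
(550, 625, 3)
roll [ 0.5851 -0.203   0.03  ]
11.2 [0.5041 0.2115 0.3351] [-0.6699 -0.058   0.3642] 0.055145137345345395 0.0
(0.5035, 0.2128, 0.335) [ 0.0026 -0.001   0.0002] [-0.0004  0.0002 -0.0007]
(0.5035, 0.2128, 0.24) [ 0.0027 -0.0009  0.1902] [-0.0004  0.0002 -0.0007]
```

View pics/c5.png

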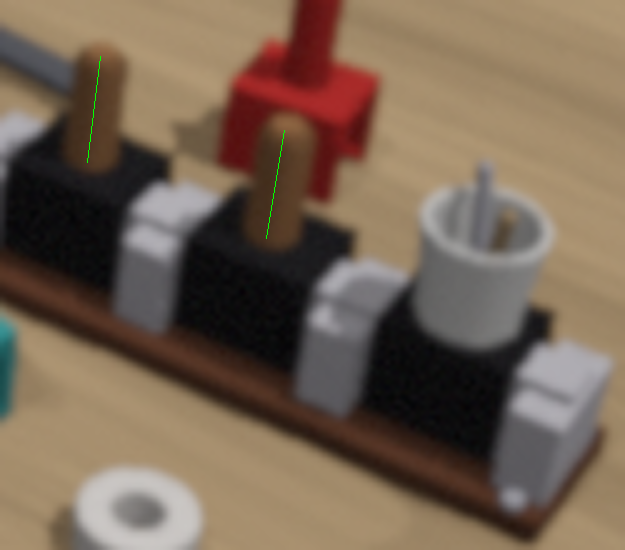

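The overlay puts the tape spindle within about 2 mm of the estimate, at (281,190) against (274,190). Its x is about 0.502. I'll grip lightly first and check the side force before pulling.

Call:
{"api": "arm_command", "payload": {"deltas": "0.0026 -0.003 0.04 0 0 0 0.3;0.0026 -0.003 0.09 0 0 0 0.3;0.0026 -0.003 0.14 0 0 0 0.3;0.0026 -0.003 0.17 0 0 0 0.3;0.0026 -0.003 0.19 0 0 0 0.3;0.0026 -0.003 0.196 0 0 0 0.3;0.0026 -0.003 0.196 0 0 0 0.3;0.0026 -0.003 0.196 0 0 0 -0.3;0.0026 -0.003 0.196 0 0 0 -0.7;0.0026 -0.003 0.196 0 0 0 -0.8;0.0026 -0.003 0.196 0 0 0 -0.8;0.0026 -0.003 0.196 0 0 0 -0.8;0.0026 -0.003 0.196 0 0 0 -0.8;0.0026 -0.003 0.196 0 0 0 -0.8;0.0026 -0.003 0.196 0 0 0 -0.8", "grip_force": 20}}

```text
time_s: 12.7
ee_pos: [0.5024, 0.214, 0.2379]
tool_rot: [2.146, 2.294, 0.001]
wrist_force: [-0.3, -1.6, 7.7]
opening: 0.0198
finger_force: 21.1
```

Opening is 19.8 mm with almost no side force, so the grip is centred. Now I'll firm the grip and pull straight up.

Call:
{"api": "arm_command", "payload": {"deltas": "0 0 0 0 0 0 -1;0 0 0 0 0 0 -1;0 0 0 0 0 0 -1;0 0 -0.004 0 0 0 -1;0 0 -0.008 0 0 0 -1;0 0 -0.012 0 0 0 -1;0 0 -0.016 0 0 0 -1;0 0 -0.02 0 0 0 -1;0 0 -0.024 0 0 0 -1;0 0 -0.03 0 0 0 -1;0 0 -0.036 0 0 0 -1", "grip_force": 100}}

```text
time_s: 13.8
ee_pos: [0.5024, 0.2139, 0.2557]
tool_rot: [2.146, 2.294, 0.001]
wrist_force: [0.3, -0.2, -1.3]
opening: 0.0179
finger_force: 99.1
```

Call:
{"api": "arm_command", "payload": {"deltas": "0 0 -0.01 0 0 0 -1;0 0 -0.022 0 0 0 -1;0 0 -0.034 0 0 0 -1;0 0 -0.046 0 0 0 -1;0 0 -0.06 0 0 0 -1;0 0 -0.08 0 0 0 -1;0 0 -0.11 0 0 0 -1;0 0 -0.15 0 0 0 -1;0 0 -0.19 0 0 0 -1;0 0 -0.22 0 0 0 -1;0 0 -0.24 0 0 0 -1;0 0 -0.24 0 0 0 -1;0 0 -0.24 0 0 0 -1"}}

```text
time_s: 15.1
ee_pos: [0.5021, 0.2138, 0.375]
tool_rot: [-2.146, -2.294, 0.001]
wrist_force: [-0.4, -0.6, -1.1]
opening: 0.0181
finger_force: 99.0
```

```bash
python3 - <<'E'
from h import *
s=snap('scene','s6'); s=cv2.imread('pics/s6.png')
cv2.imwrite('pics/c6.png',cv2.resize(s[120:330,320:540],None,fx=2.7,fy=2.7,interpolation=cv2.INTER_CUBIC))
plan(.106,(.597,-.2805,.38),(.597,-.2805,.226))
E
```

```text
15.15 [0.502  0.2138 0.3746] [ 0.2779 -0.6471 -1.1924] 0.017616902156222004 99.04235422611237
(0.597, -0.2805, 0.38) [-0.9991  0.1241 -0.0105] [-0.0007  0.0002 -0.0253]
(0.597, -0.2805, 0.226) [-0.999   0.1245  0.2975] [-0.0007  0.0002 -0.0253]
```

View pics/c6.png

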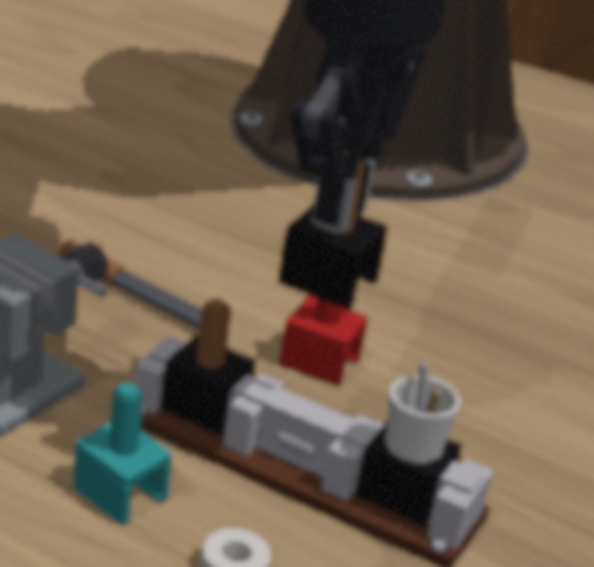

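The holder is off the rail and hangs level in the gripper at (333,255). The middle bay is empty and the other two holders are still in place. Carrying it to the tray.

Call:
{"api": "arm_command", "payload": {"deltas": "-0.025 0.003 -0.012 0 0 0 -1;-0.075 0.009 -0.012 0 0 0 -1;-0.135 0.017 -0.012 0 0 -0.003 -1;-0.195 0.024 -0.012 0 0 -0.005 -1;-0.26 0.032 -0.012 0 0 -0.007 -1;-0.325 0.04 -0.012 0 0 -0.009 -1;-0.39 0.048 -0.012 0 0 -0.011 -1;-0.455 0.056 -0.012 0 0 -0.013 -1;-0.52 0.064 -0.012 0 0 -0.015 -1;-0.585 0.072 -0.012 0 0 -0.017 -1;-0.65 0.08 -0.012 0 0 -0.019 -1;-0.715 0.088 -0.012 0 0 -0.021 -1;-0.78 0.097 -0.012 0 0 -0.023 -1;-0.845 0.105 -0.012 0 0 -0.025 -1;-0.9 0.112 -0.012 0 0 -0.025 -1;-0.95 0.118 -0.012 0 0 -0.025 -1;-0.98 0.122 -0.012 0 0 -0.025 -1;-0.999 0.124 -0.012 0 0 -0.025 -1;-0.999 0.124 -0.012 0 0 -0.025 -1;-0.999 0.124 -0.012 0 0 -0.025 -1"}}

```text
time_s: 17.15
ee_pos: [0.597, -0.2797, 0.3811]
tool_rot: [-2.1, -2.335, 0.0]
wrist_force: [1.0, 0.7, -2.2]
opening: 0.0181
finger_force: 99.0
```

```bash
python3 - <<'E'
from h import *
plan(.106,(.597,-.2805,.235),(.597,-.2805,.226))
E
```

```text
17.15 [ 0.597  -0.2797  0.3811] [ 1.0349  0.7395 -2.1584] 0.018141479118101156 99.00568664073944
(0.597, -0.2805, 0.235) [-0.0017  0.0001  0.2921] [-0.0005 -0.0004 -0.0002]
(0.597, -0.2805, 0.226) [-0.0017  0.0001  0.3101] [-0.0005 -0.0004 -0.0002]
```

Call:
{"api": "arm_command", "payload": {"deltas": "-0.0017 0 0.03 0 0 0 -1;-0.0017 0 0.08 0 0 0 -1;-0.0017 0 0.13 0 0 0 -1;-0.0017 0 0.18 0 0 0 -1;-0.0017 0 0.22 0 0 0 -1;-0.0017 0 0.25 0 0 0 -1;-0.0017 0 0.27 0 0 0 -1;-0.0017 0 0.285 0 0 0 -1;-0.0017 0 0.295 0 0 0 -1;-0.0017 0 0.301 0 0 0 -1;-0.0017 0 0.303 0 0 0 -1;-0.0017 0 0.303 0 0 0 -1;-0.0017 0 0.303 0 0 0 -1"}}

```text
time_s: 18.45
ee_pos: [0.5974, -0.2813, 0.2302]
tool_rot: [2.101, 2.335, -0.0]
wrist_force: [0.6, 0.9, -1.1]
opening: 0.018
finger_force: 99.0
```

Call:
{"api": "arm_command", "payload": {"deltas": "0 0 0.002 0 0 0 -1;0 0 0.004 0 0 0 -1;0 0 0.006 0 0 0 -1;0 0 0.006 0 0 0 -1"}}

```text
time_s: 18.85
ee_pos: [0.5972, -0.2812, 0.2266]
tool_rot: [-2.101, -2.335, 0.0]
wrist_force: [0.3, -0.3, -0.9]
opening: 0.0174
finger_force: 99.0
```

Call:
{"api": "arm_command", "payload": {"deltas": "0 0 0.001 0 0 0 -1;0 0 0.002 0 0 0 -1;0 0 0.002 0 0 0 -1"}}

```text
time_s: 19.15
ee_pos: [0.5973, -0.2813, 0.2263]
tool_rot: [2.101, 2.336, -0.0]
wrist_force: [-2.1, 0.6, 6.8]
opening: 0.0179
finger_force: 100.2
```

Call:
{"api": "arm_command", "payload": {"deltas": "0 0 0 0 0 0 -1;0 0 0 0 0 0 -0.5;0 0 0 0 0 0 -0.3;0 0 0 0 0 0 0;0 0 0 0 0 0 0.1;0 0 0 0 0 0 0.1;0 0 0 0 0 0 0.1;0 0 -0.02 0 0 0 0.1;0 0 -0.06 0 0 0 0.1;0 0 -0.12 0 0 0 0.1;0 0 -0.2 0 0 0 0.1;0 0 -0.28 0 0 0 0.1;0 0 -0.34 0 0 0 0.1;0 0 -0.34 0 0 0 0.1;0 0 -0.34 0 0 0 0.1", "grip_force": 20}}

```text
time_s: 20.65
ee_pos: [0.5972, -0.2812, 0.397]
tool_rot: [2.1, 2.334, 0.0]
wrist_force: [-0.4, 0.1, -1.2]
opening: 0.047
finger_force: 0.0
```

```bash
python3 - <<'E'
from h import *
s=snap('scene','s7'); s=cv2.imread('pics/s7.png')
cv2.imwrite('pics/c7.png',cv2.resize(s[130:360,170:510],None,fx=2.3,fy=2.3,interpolation=cv2.INTER_CUBIC))
print(env.get_obs())
E
```

```text
{'time_s': 20.7, 'joint_pos': array([-0.4859,  0.5025,  1.5813, -0.0002,  1.0582, -0.5914]), 'qd': array([-0.0011,  0.0212,  0.0141,  0.0007, -0.0017,  0.0009]), 'joint_torque': array([   0.0246, -100.3866,  -44.6096,   -0.0005,    0.0347,    0.0002]), 'ee_pos': array([ 0.597 , -0.2811,  0.3957]), 'tool_rot': array([-2.1009, -2.3353,  0.0004]), 'wrist_force': array([ 0.0714, -0.2436, -0.063 ]), 'moment': array([ 0.0102, -0.0048,  0.0096]), 'finger_force': 0.0, 'opening': 0.046780211976796486}
```

View pics/c7.png

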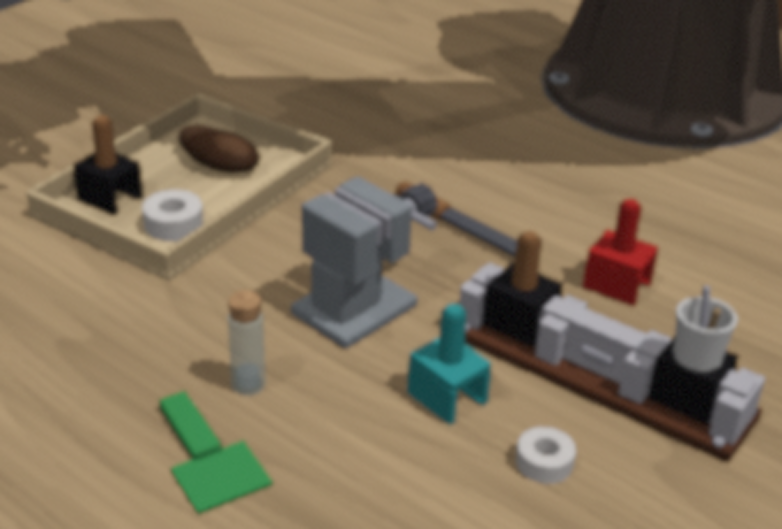

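The holder stands upright at (107,170) and the roll lies flat at (172,213) in the tray, with the shell at (218,148). The rail, vise, vial, file and scraper look undisturbed.

```bash
python3 -c "
from workcell import env
print(env.job_done())"
```

```text
the job is handed in; nothing more can be done
None
```

The job is handed in at about 21 s: the roll lies flat and its holder stands upright beside it and the shell in the tray, and everything else looks undisturbed in the last picture.

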